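Lay the graphite mould half down and push it home

TASK

The graphite mould half stands on end on its padded bed. Without picking it up, push it over with the fingers so that it lies on its flat back with the bottle-shaped hollow facing up, then push its bottom end along the pad until its top end sits flush against the stop bar, and move clear. Leave the two bottles and the swab where they are.

Things in the scene. Friction and masses are not known exactly. Their poses are not given: they have to be found in the camera images.
- mould: dark graphite mould half: block 50 (own x) by 70 (y) by 160 mm (z), about 0.8 kg, loose, standing on end on the pad. Origin: centre of its bottom end; own z runs up to its top end, +x out of the plain flat back (25 mm off), -x out of the front with the hollow. Standing, its back faces the stop within 10 degrees. Laid down: -x up, z level towards the stop, origin 25 mm above the pad
- mould_face (a point): point on the mould's front face, 25 mm to -x of its mid-line, 135 mm above its bottom end, axes as the mould's; a good height to push at: it tips about its lower back edge and falls past 18 degrees; pushed low down it slides. Here the hollow is a neck, radius 13 mm; the face is flat 13 to 35 mm either side. Below it widens to a bottle of radius 24 mm, 14 to 85 mm up
- mould_head (a point): centre of the mould's top end, 160 mm along own z from its origin; axes as the mould's
- mould_edge (a point): middle of the mould's lower back edge, 25 mm along own x from its origin, about which it tips; stays down at pad height throughout
- bed: fixed flat bed: steel plate 380 mm long (own x, -200 to 180 mm) by 200 mm wide (y), with a grey heat-proof pad (x -195 to 160 mm, 180 mm wide) whose surface is 8 mm above the work surface. Origin on the work surface; own +x points level along the bed to the stop, z up
- stop_face (a point): middle of the near face of the stop bar, at pad height, 160 mm along the bed's +x from its origin; fixed bar, 180 mm long along y, 6 mm thick, 34 mm high above the pad (lower than the lying mould, 50 mm). Axes as the bed's; the face looks to -x
- tall_bottle: the taller glass bottle, slender with a long sloping neck, 72 mm across, 225 mm tall, standing on the work surface beside the bed; origin at the centre of its underside, z up. To be left alone
- short_bottle: the shorter glass bottle, straight-sided with a short neck, 64 mm across, 158 mm tall, standing on the work surface beside the bed; origin at the centre of its underside, z up. To be left alone
- swab: swab lying on the work surface on the side of the bed nearer the robot: steel rod along own x from -120 to 50 mm with a wooden grip at -120 to -70 mm and a grey square head 28 mm thick at 50 to 120 mm, at most 28 mm high; origin at the underside. To be left alone
Things that resemble listed ones, but are neither listed nor needed, are in the scene too. There is more than one size of the mould; the job needs the smallest.

How it is judged:
By the outcome, as a careful person would: the job done as asked, in the order asked, and still so for the second after the job is handed in, with the robot touching nothing.
It also fails if it takes over 45 s, if anything falls off the work surface, if the arm or the gripper's body presses on something with over 40 N, if the wrist force passes 120 N, or if a joint passes its speed limit or range.

ROBOT

A 7-joint arm with a two-finger parallel gripper is mounted at the origin on the work surface. World frame = base frame: x ahead of the robot, y to its left, z up, the work surface at z = 0. Lengths are in mm, angles in rad, forces in N, time in s.
With the tool pointing down it reaches from about 425 to 1025 mm from the base axis. Payload 9.4 kg.
Tool frame: the origin (TCP) lies at the very end of the fingers, on their centre line; the grasp point (between the pads) lies 19 mm behind it; z points along the fingers, y is the line along which they close (so a half turn about z gives the same grasp; the last joint's range is limited). The gripper opens to 85 mm and grips with 20 to 120 N. Pads are 22 mm wide; open, the fingers measure 114 mm over their backs; the gripper's body (76 mm by 85 mm) begins 54 mm behind the grasp point. The pads swing forward as they close: fully open they stand 13 mm farther back than shut.
Start: joints at [1.101, 0.599, -0.003, 1.599, 0.002, 0.943, -0.08], TCP at [277.504, -669.788, 231.275] pointing down, gripper open.
Joint ranges: [-2.57, 2.57], [-0.35, 1.97], [-1.29, 1.29], [0.11, 2.56], [-1.05, 4.19], [0.11, 1.86], [-2.63, 2.63]. Speed limits (rad/s): [2.22, 2.22, 3.01, 3.01, 3.14, 3.14, 3.14].

INTERFACE

Orientations are given as a unit quaternion [w, x, y, z].
In Python, from station import observe, read_camera, camera_params, job_done gives the robot as it stands.
- The arm moves only by the tool servo_tool, never from a script. Its arguments are lists of equal length, an entry for each row: "dp": the shift along the tool's x, y, z in cm, a list of three; "spin": the turn about the tool's z in degrees; "fingers": the finger opening in cm, from 0 to 8.54. A call has 1 to 8 rows; each row shifts and turns the commanded pose from where the row before left it, along the tool's axes as they then stand; what a row does not reach is not made up. A row lasts 1/8 s, in which the tool goes at most 62.5 mm and 10.7 degrees, less where a joint would pass 70% of its speed; a pose out of reach is approached as far as the arm can. A call is refused whole if a number of a shift passes 6.25 or a number of a turn 10.7, either way. A call with a gripper value outside its range is refused whole. The fingers move at their own pace and stop on an object; "newtons" is the grip in N (left out, the last holds). Time passes only in rows, so rows that do not move let the fingers close. It gives the time, the measured TCP pose, the force, the opening and the grip force at its end, in the units of the state.
- observe(): the state, without advancing time (a new reading comes with each control period).
- read_camera(name): name is "side" or "top" or "wrist"; returns the picture (384x512x3 uint8, red, green, blue); there is no depth.
- camera_params(name): a dict with "fovy" (degrees; the focal length in pixels is half the picture's height over the tangent of half this angle, whatever the lens; pixels are square), "cx", "cy" (the principal point, pixels), "T" (4x4, takes a point from camera to world coordinates); the wrist camera has in their place "T_tool_cam" (4x4, takes a point from camera to tool coordinates, whose origin is the TCP and whose axes are the flange's). Camera axes: x right, y down, z forward; pixel columns grow to the right and rows downward; lengths in mm; the calibration is good to about 2 mm. A picture is of the moment at which its call begins: read the wrist's pose just before it. camera_params takes no time and is no camera call.
- job_done(): hands the job in; it is judged then, once.
The state is a dict: "t": time; "qpos": joint angles; "dq": joint speeds; "tau": joint torques, N m; "tool_pos": TCP position; "ee_rot": TCP orientation; "wrist_force": force on the tool from outside, world axes, zero at the start; "wrist_torque": the same for the moment, N m; "opening": opening from 0.0 (shut) to 1.0 (fully open); "grasp_force": force on a finger pad.
Only numpy, scipy, OpenCV 4.12 (cv2) and the standard library are available. Lean on these libraries where they do the work, as an engineer would, in place of code of your own. Each camera call takes 0.05 s, during which the arm holds its last target. There are 200 camera calls.

## Working session

There is one attempt and no reset: what is moved stays moved. The work goes in short steps, Python scripts to look and compute and a tool call to move; the robot and the scene stay as the last step left them, time stands still between calls to the robot, and variables do not carry over. Pictures are saved under pics/ and viewed, at most 10 in all, crops included, and the job is handed in when it is done.

Besides the shell and the picture viewer there is one more tool, called after ">>>" by a JSON object that holds its "api" and its "payload". servo_tool: Moves the arm, as the interface text tells. Its arguments: {"type":"object","properties":{"dp":{"type":"array","items":{"type":"array","items":{"type":"number"}}},"spin":{"type":"array","items":{"type":"number"}},"fingers":{"type":"array","items":{"type":"number"}},"newtons":{"type":"number"}},"required":["dp","spin","fingers"]}

```bash
mkdir -p pics
cat > h.py <<'E'
import numpy as np, cv2
from station import observe, read_camera, camera_params, job_done
from scipy.spatial.transform import Rotation as R
def cam(n):
    p=camera_params(n); f=192/np.tan(np.radians(p['fovy'])/2)
    if 'T' in p: T=np.array(p['T'])
    else:
        o=observe(); q=o['ee_rot']; W=np.eye(4); W[:3,:3]=R.from_quat([q[1],q[2],q[3],q[0]]).as_matrix(); W[:3,3]=o['tool_pos']; T=W@np.array(p['T_tool_cam'])
    return f,p['cx'],p['cy'],T
def cast(c,u,v,z):
    f,cx,cy,T=c; d=T[:3,:3]@np.array([(u-cx)/f,(v-cy)/f,1]); o=T[:3,3]
    return o+d*(z-o[2])/d[2]
def proj(c,P):
    f,cx,cy,T=c; q=T[:3,:3].T@(np.array(P)-T[:3,3]); return f*q[0]/q[2]+cx,f*q[1]/q[2]+cy
E
python3 - <<'E'
from h import *
ims=[]
for n in ['top','side']:
    im=read_camera(n)[:,:,::-1]; cv2.imwrite(f'pics/{n}0.png',im); cv2.imwrite(f'pics/{n}0v.png',cv2.resize(im,(800,600)))
    c=cam(n); print(n,c[0],c[1],c[2],c[3].round(3).tolist())
print(observe())
E
```

```text
top 461.2368481964719 260.17985674789804 192.29009539046837 [[0.03, -0.998, 0.054, 545.655], [-0.999, -0.03, -0.012, -27.653], [0.013, -0.054, -0.998, 1299.542], [0.0, 0.0, 0.0, 1.0]]
side 416.7237914147496 255.09610286550873 192.55401370616784 [[-0.818, -0.374, 0.437, 128.708], [-0.575, 0.552, -0.604, 641.747], [-0.015, -0.746, -0.666, 865.754], [0.0, 0.0, 0.0, 1.0]]
{'t': 0.1, 'qpos': array([ 1.10131657,  0.60008166, -0.00252044,  1.60006902,  0.0018261 ,
        0.94291563, -0.07985364]), 'dq': array([ 0.00118466, -0.00140705,  0.00162626, -0.00252593,  0.00024538,
        0.00044992, -0.0010007 ]), 'tau': array([ 6.04331683e-03, -7.77990460e+01,  1.57006469e+00, -2.58625710e+01,
        1.26509348e-02,  5.50673096e-03,  1.94938696e-05]), 'tool_pos': array([ 277.29920555, -669.39904097,  230.47043143]), 'ee_rot': array([-7.00604614e-04,  9.80777018e-01,  1.95130467e-01, -2.26119786e-04]), 'wrist_force': array([-0.53434925,  0.28784135,  0.07764237]), 'wrist_torque': array([8.83248260e-05, 7.53949310e-03, 9.79630779e-03]), 'grasp_force': 0.0, 'opening': 1.0012261408310246}
```

View pics/top0v.png

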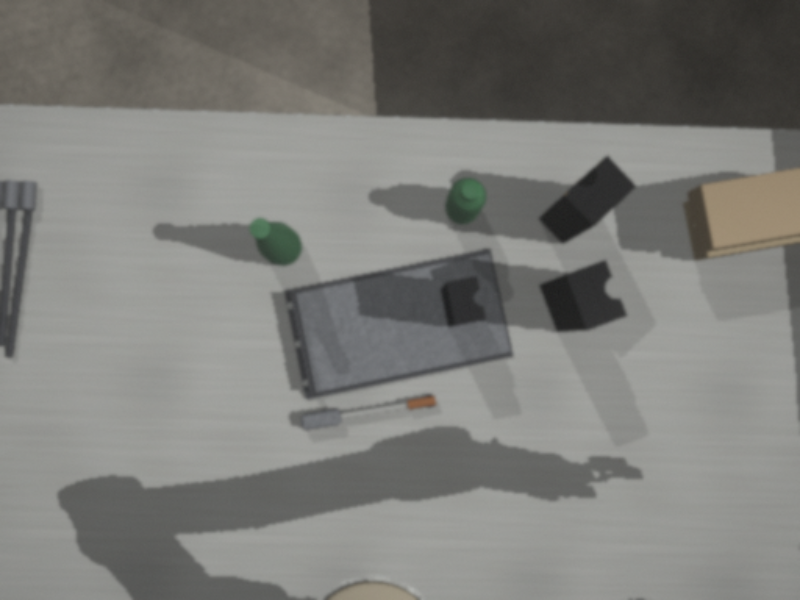

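View pics/side0v.png

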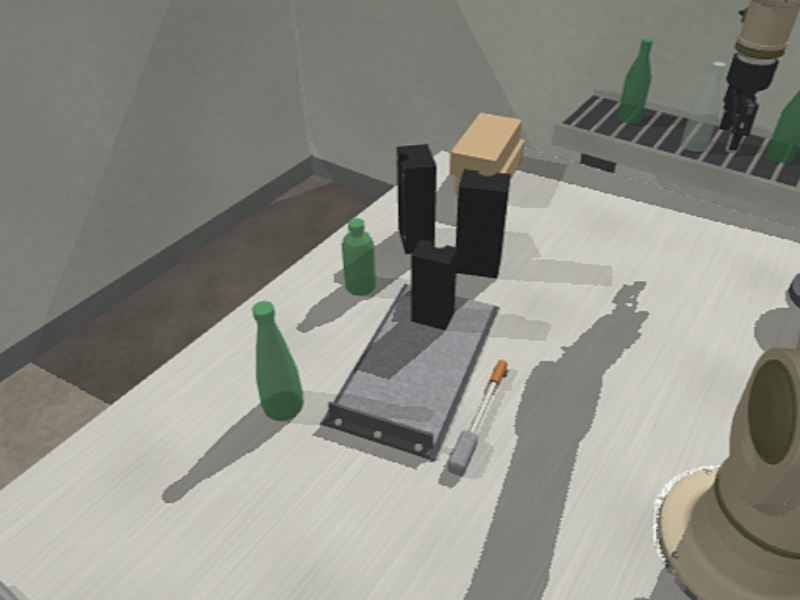

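Candidates (top view, 800x600 pixels): the block on the pad at (465,302), the larger block at (585,298), and the tall block at (587,200). The one on the pad is the smallest and stands on the bed, so it fits. I'll confirm that in an enlarged crop and measure.

Run:
```python
from h import *
im=cv2.imread('pics/top0.png')
cr=im[150:260,170:410]; cr=np.clip(cr.astype(float)*1.6,0,255).astype(np.uint8)
cv2.imwrite('pics/crop1.png',cv2.resize(cr,None,fx=3.3,fy=3.3,interpolation=cv2.INTER_CUBIC))
m=(im.max(2)<48).astype(np.uint8)
n,l,s,ce=cv2.connectedComponentsWithStats(m)
c=cam('top')
for i in range(1,n):
    if s[i,4]>150: print(s[i],ce[i].round(1))
for name,u,v in [('farleft',288,291),('nearleft',309,397),('farright',490,250),('nearright',512,355)]:
    print(name,cast(c,u*.64,v*.64,8).round(0))
```

```text
[ 347  103   56   51 1151] [373.3 129.9]
[347 176  28  35 664] [361.2 193.3]
[283 182  14  26 169] [287.9 194.5]
farleft [627. 170.   8.]
nearleft [439. 126.   8.]
farright [ 712. -191.    8.]
nearright [ 524. -234.    8.]
```

View pics/crop1.png

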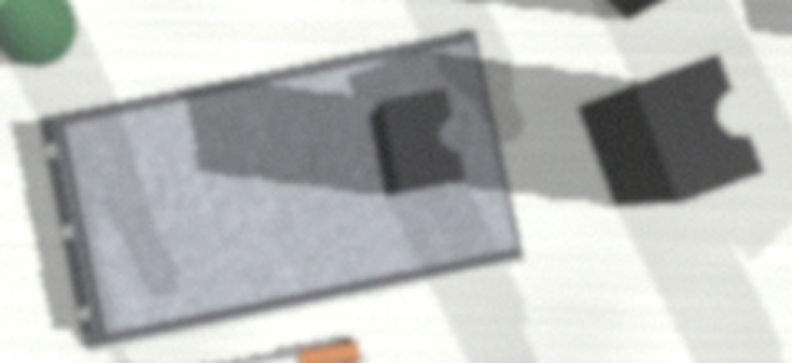

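The crop confirms it: the small block at crop (425,140) stands on the pad with its neck notch facing right, away from the stop at left (75,230). The larger decoy at (670,140) is off the bed.

Run:
```python
from h import *
c=cam('top'); k=lambda u,v,z:cast(c,170+(u+.5)/3.3-.5,150+(v+.5)/3.3-.5,z)
for nm,u,v,z in [('B1',386,103,168),('B2',399,192,168),('F1',446,91,168),('F2',464,180,168),('bb1',373,115,8),('bb2',387,193,8),('L1',582,107,0),('L2',617,203,0),('Lt1',640,85,214),('Lt2',680,200,214),('stopT',62,118,42),('stopT2',105,335,42)]:
    print(nm,k(u,v,z).round(0))
s=cam('side'); im=cv2.imread('pics/side0.png')
# predicted vs seen
for P in [(536,134,8),(k(386,103,168)),(k(399,192,168)),(k(446,91,168)),k(464,180,168)]: print(np.round(np.array(proj(s,P))/.64))
cv2.imwrite('pics/crop2.png',cv2.resize(np.clip(im[140:300,190:340]*1.7,0,255).astype(np.uint8),None,fx=3.7,fy=3.7,interpolation=cv2.INTER_CUBIC))
```

```text
B1 [ 637. -105.  168.]
B2 [ 571. -117.  168.]
F1 [ 648. -150.  168.]
F2 [ 582. -165.  168.]
bb1 [ 640. -105.    8.]
bb2 [ 574. -119.    8.]
L1 [ 653. -285.    0.]
L2 [ 571. -317.    0.]
Lt1 [ 652. -284.  214.]
Lt2 [ 571. -314.  214.]
stopT [627. 154.  42.]
stopT2 [450. 112.  42.]
[381. 429.]
[412. 254.]
[448. 264.]
[421. 239.]
[457. 248.]
```

View pics/crop2.png

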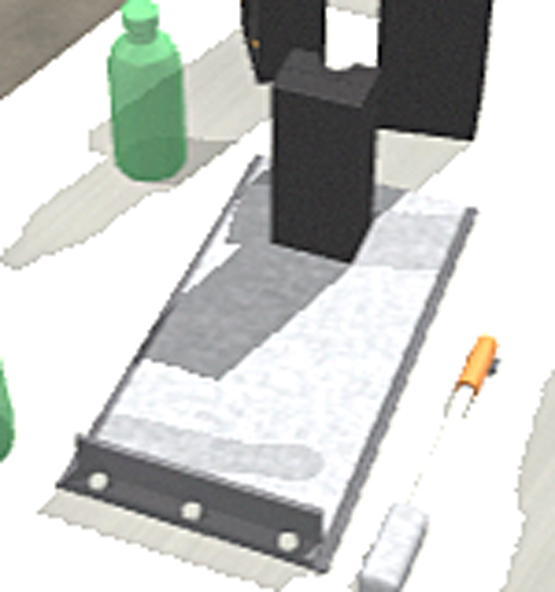

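>>> {"api": "servo_tool", "payload": {"dp": [[0,0,-0.8],[0,0,-0.8],[0,0,-0.8],[0,0,-0.8],[0,0,-0.8],[0,0,-0.8],[0,0,-0.8],[0,0,-0.8]], "spin": [-10.1,-10.1,-10.1,-10.1,-10.1,-10.1,-10.1,-10.1], "fingers": [3.4,3.4,3.4,3.4,3.4,3.4,3.4,3.4]}}

```text
t: 1.1
tool_pos: [277.3, -669.6, 295.0]
ee_rot: [-0.0, 0.618, 0.786, 0.0]
wrist_force: [-0.2, -0.5, -0.9]
opening: 0.395
grasp_force: 0.0
```

>>> {"api": "servo_tool", "payload": {"dp": [[4.3,2.8,0],[4.3,2.8,0],[4.3,2.8,0],[4.3,2.8,0],[4.3,2.8,0],[4.3,2.8,0],[4.3,2.8,0],[4.3,2.8,0]], "spin": [0,0,0,0,0,0,0,0], "fingers": [3.4,3.4,3.4,3.4,3.4,3.4,3.4,3.4]}}

```text
t: 2.1
tool_pos: [416.5, -281.9, 295.2]
ee_rot: [-0.0, 0.62, 0.784, -0.0]
wrist_force: [1.2, 0.0, -0.6]
opening: 0.403
grasp_force: 0.0
```

>>> {"api": "servo_tool", "payload": {"dp": [[4,1,0],[0.2,4.2,0],[0,4.2,0],[0,4.2,0],[0,4.2,0],[0,4.2,0],[0,0,0],[0,0,0]], "spin": [0,0,0,0,0,0,0,0], "fingers": [3.4,3.4,3.4,3.4,3.4,3.4,3.4,3.4]}}

```text
t: 3.1
tool_pos: [620.0, -192.0, 294.6]
ee_rot: [-0.001, 0.62, 0.784, -0.0]
wrist_force: [-0.8, -0.3, 0.1]
opening: 0.399
grasp_force: 0.0
```

Run:
```python
from h import *
c=cam('wrist'); im=read_camera('wrist')[:,:,::-1]
print(c)
cv2.imwrite('pics/w1.png',cv2.resize(np.clip(im*1.6,0,255).astype(np.uint8),(800,600)))
cv2.imwrite('pics/w1raw.png',im)
o=observe();p=o['tool_pos'];print(p)
for P in [(615,-157,168),(582,-165,168),(648,-150,168)]: print(np.array(proj(c,P))/.64)
```

```text
(np.float64(323.1142502463176), 260.43063629377536, 193.29069501169573, array([[ 9.73236500e-01,  2.19877015e-01,  6.68192643e-02,
         6.02566677e+02],
       [ 2.29802687e-01, -9.29656290e-01, -2.87975534e-01,
        -1.17753225e+02],
       [-1.20025135e-03,  2.95623547e-01, -9.55303762e-01,
         4.37644918e+02],
       [ 0.00000000e+00,  0.00000000e+00,  0.00000000e+00,
         1.00000000e+00]]))
[ 619.66899339 -192.40595404  294.91286651]
[413.29662279 226.22182322]
[349.76098716 226.58881297]
[476.37433219 227.6747112 ]
```

View pics/w1.png

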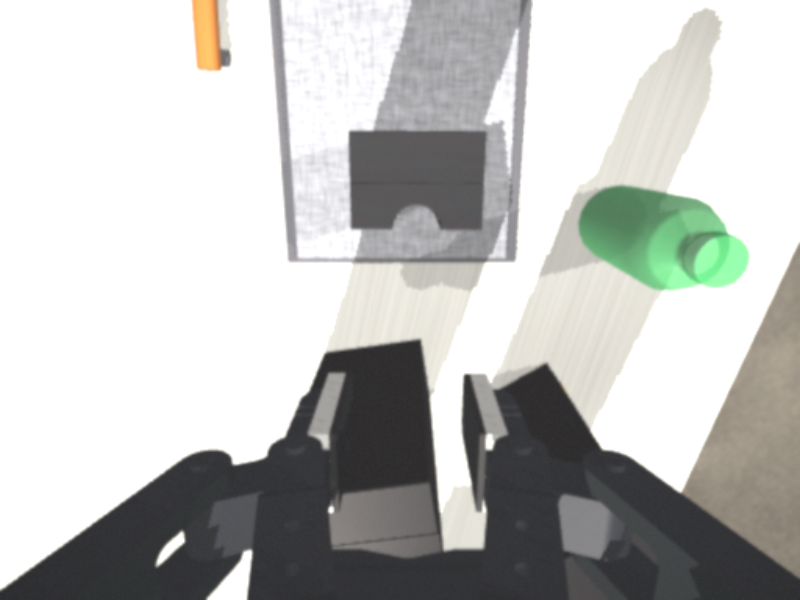

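The picture shows the mould's front edge at about (352–484, 228) with the notch centre at (417,215). It is parallel to the fingers and about 5 mm to the right of their centre, and the gap behind is free. I'll correct 5 mm and descend.

>>> {"api": "servo_tool", "payload": {"dp": [[0,0.5,3.2],[0,0,3.2],[0,0,3.2],[0,0,3.2],[0,0,3.2],[0,0,0],[0,0,0]], "spin": [0,0,0,0,0,0,0], "fingers": [3.4,3.4,3.4,3.4,3.4,3.4,3.4]}}

```text
t: 4.03
tool_pos: [625.8, -191.3, 136.6]
ee_rot: [0.001, 0.621, 0.784, 0.0]
wrist_force: [0.7, -0.2, 0.2]
opening: 0.4
grasp_force: 0.0
```

>>> {"api": "servo_tool", "payload": {"dp": [[0.5,0,0],[0.5,0,0],[0.5,0,0],[0.5,0,0],[0.5,0,0],[0.4,0,0],[0.4,0,0],[0.4,0,0]], "spin": [0,0,0,0,0,0,0,0], "fingers": [3.4,3.4,3.4,3.4,3.4,3.4,3.4,3.4]}}

```text
t: 5.03
tool_pos: [617.0, -154.6, 135.2]
ee_rot: [-0.0, 0.62, 0.784, -0.0]
wrist_force: [-0.1, -0.3, -0.7]
opening: 0.405
grasp_force: 0.4
```

Run:
```python
from h import *
im=read_camera('side')[:,:,::-1]
cv2.imwrite('pics/s2.png',cv2.resize(np.clip(im[100:300,190:390]*1.7,0,255).astype(np.uint8),(600,600)))
```

```text
(no output)
```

View pics/s2.png

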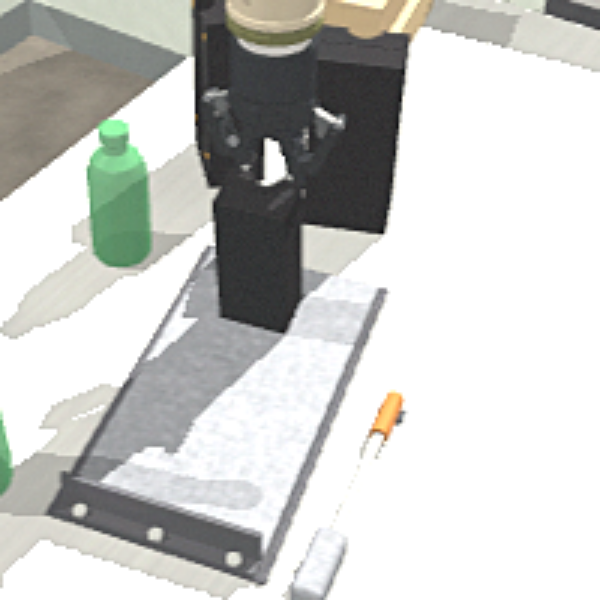

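The fingers are on the upper front face and the mould is starting to tip. Its base edge is still at (220–290, 318–330), so it hasn't slid. Continuing.

>>> {"api": "servo_tool", "payload": {"dp": [[0.5,0,0],[0.5,0,0],[0.5,0,0],[0.5,0,0],[0.4,0,0],[0.4,0,0],[0.4,0,0],[0.3,0,0]], "spin": [0,0,0,0,0,0,0,0], "fingers": [3.4,3.4,3.4,3.4,3.4,3.4,3.4,3.4]}}

```text
t: 6.08
tool_pos: [609.0, -120.4, 135.2]
ee_rot: [-0.0, 0.62, 0.784, 0.0]
wrist_force: [0.2, 0.2, -0.1]
opening: 0.4
grasp_force: 0.0
```

>>> {"api": "servo_tool", "payload": {"dp": [[0,0,0],[0,0,0],[0,0,0],[0,0,0],[0,0,0]], "spin": [0,0,0,0,0], "fingers": [3.4,3.4,3.4,3.4,3.4]}}

```text
t: 6.7
tool_pos: [609.0, -120.8, 135.2]
ee_rot: [-0.0, 0.62, 0.784, -0.0]
wrist_force: [-0.4, -1.0, -0.1]
opening: 0.398
grasp_force: 0.0
```

Run:
```python
from h import *
im=read_camera('side')[:,:,::-1]
cv2.imwrite('pics/s3.png',cv2.resize(np.clip(im[100:300,190:390]*1.7,0,255).astype(np.uint8),(600,600)))
```

```text
(no output)
```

View pics/s3.png

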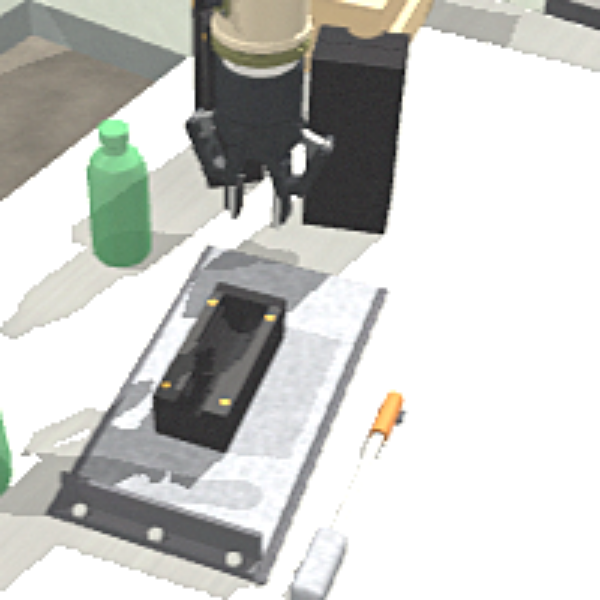

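The mould lies flat with the hollow up: bottom end at (218–285, 285–300), head at (157–225, 405–450). The bar is still ahead of it. Measuring its pose, and backing the tool off first.

>>> {"api": "servo_tool", "payload": {"dp": [[-2,0,0],[-2,0,0],[-1,0,0],[0,0,0]], "spin": [0,0,0,0], "fingers": [3.4,3.4,3.4,3.4]}}

```text
t: 7.25
tool_pos: [620.5, -171.0, 135.0]
ee_rot: [-0.0, 0.621, 0.784, -0.0]
wrist_force: [0.8, -0.1, 0.7]
opening: 0.398
grasp_force: 0.0
```

Run:
```python
from h import *
s=cam('side'); th=np.radians(103.3); u=np.array([np.cos(th),np.sin(th)]); y=np.array([u[1],-u[0]]); O=np.array([573,-22])
b=lambda P:np.round([(P[:2]-O)@u,(P[:2]-O)@y],0)
for n,a,c,z in [('botL',218,286,58),('botR',286,298,58),('headL',157,403,58),('headR',228,419,58),('headlowL',157,430,8),('headlowR',222,450,8),('stoptopL',64,474,42),('stoptopR',262,540,42)]:
    print(n,b(cast(s,190+a/3,100+c/3,z)))
w=cam('wrist'); im=read_camera('wrist')[:,:,::-1]; cv2.imwrite('pics/w2.png',cv2.resize(np.clip(im*1.6,0,255).astype(np.uint8),(800,600)))
print('tool',observe()['tool_pos'],b(np.array(observe()['tool_pos'])))
```

```text
botL [-83.  43.]
botR [-90. -24.]
headL [78. 38.]
headR [ 73. -26.]
headlowL [66. 45.]
headlowR [ 67. -19.]
stoptopL [167.  86.]
stoptopR [170. -92.]
tool [ 620.41137215 -169.85226698  135.06396593] [-155.   12.]
```

View pics/w2.png

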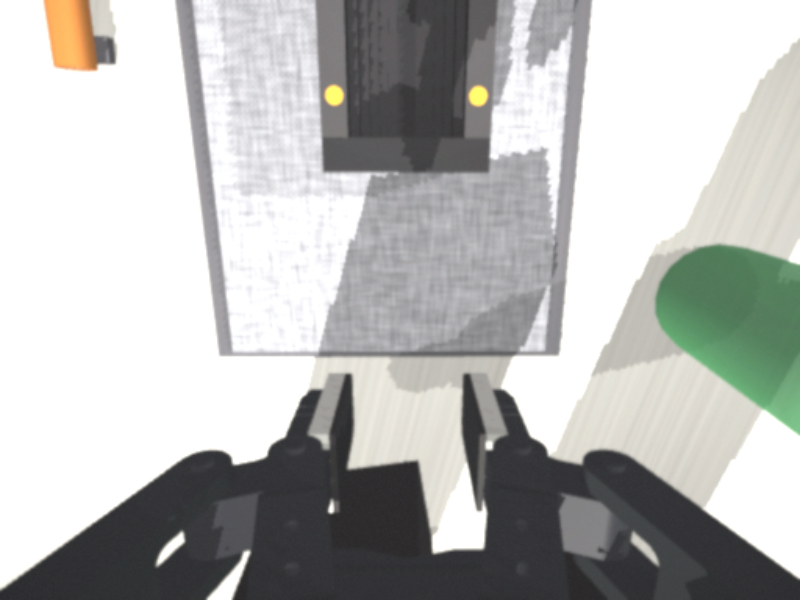

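The wrist view shows the bottom end at (322–490, 172), square to the fingers and centred on them at column 406. Descending behind it.

>>> {"api": "servo_tool", "payload": {"dp": [[0,0,2.5],[0,0,2.5],[0,0,2.5],[0,0,2.5],[0,0,1],[0,0,0],[0,0,0]], "spin": [0,0,0,0,0,0,0], "fingers": [3.4,3.4,3.4,3.4,3.4,3.4,3.4]}}

```text
t: 8.18
tool_pos: [621.1, -169.2, 26.2]
ee_rot: [0.0, 0.62, 0.784, 0.0]
wrist_force: [-0.2, 0.5, -0.4]
opening: 0.404
grasp_force: 0.0
```

>>> {"api": "servo_tool", "payload": {"dp": [[1,0,0],[1,0,0],[1,0,0],[1,0,0],[0.6,0,0],[0.6,0,0],[0.6,0,0],[0.6,0,0]], "spin": [0,0,0,0,0,0,0,0], "fingers": [3.4,3.4,3.4,3.4,3.4,3.4,3.4,3.4]}}

```text
t: 9.18
tool_pos: [605.8, -107.8, 25.3]
ee_rot: [0.0, 0.621, 0.784, -0.0]
wrist_force: [1.1, -3.0, -0.6]
opening: 0.397
grasp_force: 1.9
```

>>> {"api": "servo_tool", "payload": {"dp": [[0.6,0,0],[0.6,0,0],[0.6,0,0],[0.6,0,0],[0.6,0,0],[0.6,0,0],[0.6,0,0],[0.6,0,0]], "spin": [0,0,0,0,0,0,0,0], "fingers": [3.4,3.4,3.4,3.4,3.4,3.4,3.4,3.4]}}

```text
t: 10.18
tool_pos: [594.6, -60.0, 25.2]
ee_rot: [-0.0, 0.62, 0.784, -0.0]
wrist_force: [1.0, -3.6, -0.1]
opening: 0.398
grasp_force: 1.7
```

>>> {"api": "servo_tool", "payload": {"dp": [[0.4,0,0],[0.4,0,0],[0.4,0,0],[0.4,0,0],[0.3,0,0],[0.2,0,0],[0.2,0,0],[0.2,0,0]], "spin": [0,0,0,0,0,0,0,0], "fingers": [3.4,3.4,3.4,3.4,3.4,3.4,3.4,3.4]}}

```text
t: 11.18
tool_pos: [589.0, -36.1, 25.2]
ee_rot: [-0.0, 0.621, 0.784, -0.0]
wrist_force: [1.4, -2.4, -1.3]
opening: 0.397
grasp_force: 1.6
```

>>> {"api": "servo_tool", "payload": {"dp": [[0.2,0,0],[0.2,0,0]], "spin": [0,0], "fingers": [3.4,3.4]}}

```text
t: 11.42
tool_pos: [588.0, -32.1, 25.2]
ee_rot: [-0.0, 0.62, 0.784, -0.0]
wrist_force: [0.2, -2.7, -2.3]
opening: 0.397
grasp_force: 1.5
```

>>> {"api": "servo_tool", "payload": {"dp": [[0.15,0,0],[0.15,0,0],[0.15,0,0]], "spin": [0,0,0], "fingers": [3.4,3.4,3.4]}}

```text
t: 11.8
tool_pos: [587.2, -28.2, 25.3]
ee_rot: [0.0, 0.621, 0.784, -0.0]
wrist_force: [1.7, -6.1, -2.4]
opening: 0.401
grasp_force: 3.5
```

Run:
```python
from h import *
im=read_camera('side')[:,:,::-1]
print(observe()['wrist_force'])
cv2.imwrite('pics/s4.png',cv2.resize(np.clip(im[170:300,190:350]*1.7,0,255).astype(np.uint8),(738,600),interpolation=cv2.INTER_CUBIC))
```

```text
[ 0.45954692 -4.52583202 -1.62455725]
```

View pics/s4.png

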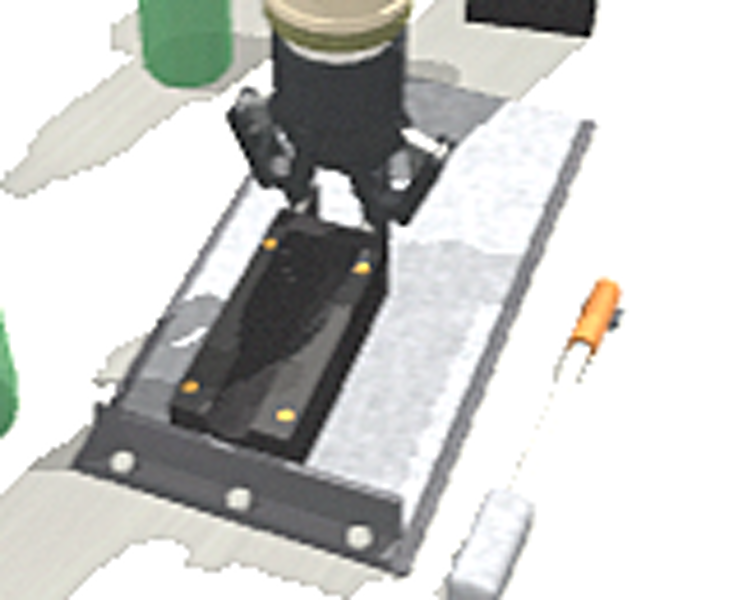

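The head at (172–300, 405–460) is at or just short of the bar. I'll keep pressing gently until the force shows firm contact.

>>> {"api": "servo_tool", "payload": {"dp": [[0.1,0,0],[0.1,0,0],[0,0,0]], "spin": [0,0,0], "fingers": [3.4,3.4,3.4]}}

```text
t: 12.22
tool_pos: [587.2, -28.2, 25.3]
ee_rot: [0.001, 0.621, 0.784, -0.001]
wrist_force: [2.1, -10.6, -2.1]
opening: 0.395
grasp_force: 5.1
```

>>> {"api": "servo_tool", "payload": {"dp": [[0.1,0,0],[0.1,0,0],[0,0,0]], "spin": [0,0,0], "fingers": [3.4,3.4,3.4]}}

```text
t: 12.6
tool_pos: [587.1, -28.2, 25.4]
ee_rot: [0.002, 0.622, 0.783, -0.001]
wrist_force: [5.0, -15.0, -1.7]
opening: 0.401
grasp_force: 8.1
```

>>> {"api": "servo_tool", "payload": {"dp": [[0.2,0,0],[0.2,0,0],[0,0,0]], "spin": [0,0,0], "fingers": [3.4,3.4,3.4]}}

```text
t: 12.98
tool_pos: [587.0, -28.2, 25.7]
ee_rot: [0.003, 0.623, 0.782, -0.003]
wrist_force: [6.5, -26.2, -1.7]
opening: 0.395
grasp_force: 13.9
```

>>> {"api": "servo_tool", "payload": {"dp": [[-0.6,0,0],[-1,0,0],[-2,0,0],[-3,0,0],[0,0,-4],[0,0,-5],[0,0,-5],[0,0,-5]], "spin": [0,0,0,0,0,0,0,0], "fingers": [3.4,3.4,3.4,3.4,3.4,3.4,3.4,3.4]}}

```text
t: 13.98
tool_pos: [600.1, -83.4, 217.0]
ee_rot: [-0.0, 0.62, 0.785, 0.0]
wrist_force: [0.8, 0.7, -0.1]
opening: 0.401
grasp_force: 0.0
```

>>> {"api": "servo_tool", "payload": {"dp": [[-2,0,-4],[-2,0,-4],[0,0,0],[0,0,0]], "spin": [0,0,0,0], "fingers": [3.4,3.4,3.4,3.4]}}

```text
t: 14.48
tool_pos: [609.1, -122.4, 294.7]
ee_rot: [-0.0, 0.62, 0.785, 0.0]
wrist_force: [-0.1, 0.4, -0.7]
opening: 0.397
grasp_force: 0.0
```

Run:
```python
from h import *
im=read_camera('wrist')[:,:,::-1]
cv2.imwrite('pics/w3.png',cv2.resize(np.clip(im*1.6,0,255).astype(np.uint8),(800,600),interpolation=cv2.INTER_CUBIC))
```

```text
(no output)
```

View pics/w3.png

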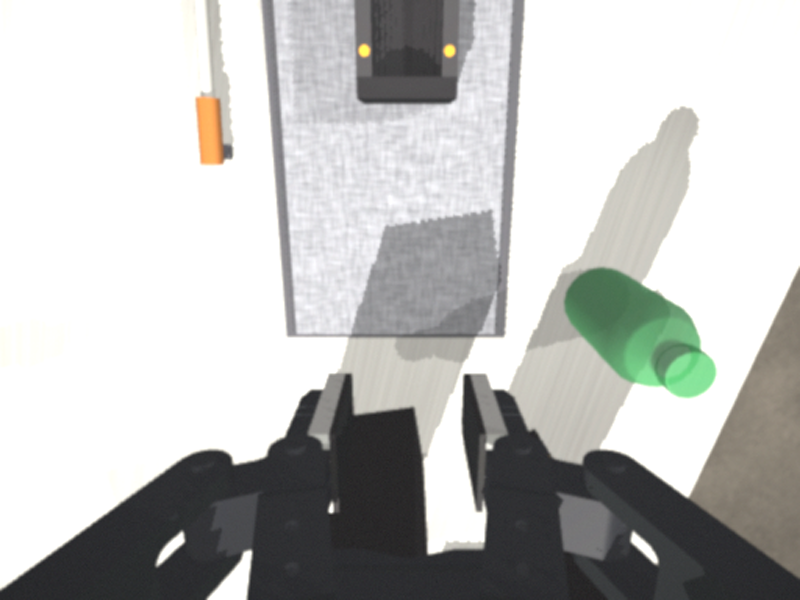

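The mould lies square on the pad, with its bottom end at (357–457, 100), and the gripper is clear. It stopped where the bar should stop it, at a press force of up to 26 N.

```bash
python3 -c "
from station import job_done; print(job_done())"
```

```text
the job is handed in; nothing more can be done
None
```

The mould half was pushed over onto its back with the hollow up, then pushed along the pad until it stopped firmly against the bar; the arm then moved clear, never touched the bottles or swab, and the job was handed in at about 14.5 s.

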